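One full turn of the object turntable

ROBOT

A 6-joint arm with a two-finger parallel gripper is mounted at the origin on the work surface. World frame = base frame: x ahead of the robot, y to its left, z up, the work surface at z = 0. Lengths are in m, angles in rad, forces in N, time in s.
With the tool pointing down it reaches from about 0.375 to 0.975 m from the base axis. Payload 3.8 kg.
Tool frame: the origin (TCP) lies at the very end of the fingers, on their centre line; the grasp point (between the pads) lies 19 mm behind it; z points along the fingers, y is the line along which they close (so a half turn about z gives the same grasp; the last joint's range is limited). The gripper opens to 85 mm and grips with 20 to 120 N. Pads are 22 mm wide; open, the fingers measure 114 mm over their backs; the gripper's body (76 mm by 85 mm) begins 54 mm behind the grasp point. The pads swing forward as they close: fully open they stand 13 mm farther back than shut.
Start: joints at [-1.387, 0.264, 1.604, -0, 1.274, -0.037], TCP at [0.148, -0.659, 0.231] pointing down, gripper open.
Joint ranges: [-2.63, 2.63], [-0.94, 2.18], [0.31, 2.57], [-1.31, 4.45], [0, 2.66], [-2.55, 2.55]. Speed limits (rad/s): [2.57, 2.57, 3.14, 3.14, 3.14, 3.14].

INTERFACE

Orientations are given as a rotation vector (axis times angle).
In Python, from workcell import monitor, viewer, workorder gives the robot as it stands.
- The arm moves only by the tool jog_arm, never from a script. Its argument "commands" is a list of rows, each an object with "travel": the shift along the tool's x, y, z in mm, a list of three; "rot": the turn, a rotation vector about the tool's x, y, z in degrees, a list of three; "claw": the closure in counts, from 0 (fully open) to 255 (shut). A call has exactly 5 rows; each row shifts and turns the commanded pose from where the row before left it, along the tool's axes as they then stand; what a row does not reach is not made up. A row lasts 1/10 s, in which the tool goes at most 50 mm and 8.59 degrees, less where a joint would pass 70% of its speed; a pose out of reach is approached as far as the arm can. A call is refused whole if a number of a shift passes 50 or a number of a turn 8.59, either way. A call with a gripper value outside its range is refused whole. The fingers move at their own pace and stop on an object; "force" is the grip in N (left out, the last holds). Time passes only in rows, so rows that do not move let the fingers close, or fill a call up. It gives the time, the measured TCP pose, the force, the opening and the grip force at its end, in the units of the state.
- monitor.read_state(): the state, without advancing time (a new reading comes with each control period).
- viewer.read_camera(name): name is "side" or "top" or "wrist"; returns a dict with "color" (400x640x3 uint8, blue, green, red), "camera_matrix" (3x3 intrinsics, pixels), "k1" (the pictures are not rectified: a ray, as slopes to the right and down, at radius r is drawn at 1 + k1 r^2 times it, then the intrinsics apply), "R" (3x3) and "t" (3): a world point X has camera coordinates R X + t. Camera axes: x right, y down, z forward; pixel columns grow to the right and rows downward; lengths in m; the calibration is good to about 2 mm. A picture is of the moment at which its call begins. There is no depth.
- workorder.finish_job(): hands the job in; it is judged then, once.
The state is a dict: "time": time; "q": joint angles; "joint_vel": joint speeds; "joint_torque": joint torques, N m; "tool_pos": TCP position; "tcp_rot": TCP orientation; "wrist_force": force on the tool from outside, world axes, zero at the start; "torque": the same for the moment, N m; "width": opening from 0.0 (shut) to 1.0 (fully open); "grip_force": force on a finger pad.
Only numpy, scipy, OpenCV 4.12 (cv2) and the standard library are available. Lean on these libraries where they do the work, as an engineer would, in place of code of your own. Each camera call takes 0.05 s, during which the arm holds its last target. There are 200 camera calls.

TASK

Turn the stone box once all the way round for the camera: with the fingertips or the outside of the fingers, push the red upright handle of the turntable's hand wheel clockwise (seen from above) through exactly one full turn, so that the handle stops back at the yellow pointer without running well past it. Push gently, do not grip the handle, do not touch or lift the stone box, which must ride round standing on its pad, leave the seal, jar and cup alone, and finish clear of everything.

Things in the scene. Friction and masses are not known exactly. Their poses are not given: they have to be found in the camera images.
- stand: Grey round stand of the turntable, 170 mm across, fixed to the table at any yaw. Origin: on the vertical wheel axis at table height. Its -x axis points from the wheel axis towards the yellow pointer, which stands outside the rim (126 to 152 mm from the axis, top 50 mm above the table).
- pointer (a point): Inner tip of the yellow pointer, 126 mm from the wheel axis, 50 mm above the table; the handle starts beside it, on the same radius.
- handle: Upright red cylinder, 26 mm in diameter, the wheel's only handle, at the end of one spoke, free to spin on its own pin. Origin: on its axis, 52 mm above the table, 110 mm from the wheel axis; the red part reaches from 58 to 120 mm above the table. A sideways push of about 2 N carries the wheel round; it stays where it is left (friction 0.18 N m, no spring, no stops).
- wheel (a joint): Angle of the hand wheel in rad, 0 at the start with the handle at the pointer, growing clockwise seen from above; one full turn is 6.283. The pad and the stone box turn with it.
- pad (a point): Centre of the top of the wheel's white pad (108 mm across), on the wheel axis, 55 mm above the table. Around it lies the level aluminium hand wheel: rim circle of radius 110 mm of 14 mm bar, top of rim and of its 4 spokes 53 mm above the table.
- stone_box: Brown carved round stone box, 78 mm across and 48 mm high, about 0.45 kg, standing loose on the pad (its top 103 mm above the table), near its centre. Origin: centre of its underside; z up.
- seal: Bystander: loose square grey-green stone seal, 34 x 34 mm, 75 mm high with its pale knob. Origin: centre of its underside.
- jar: Bystander: loose amber jar with white cap, 56 mm across, 60 mm high. Origin: centre of its underside.
- cup: Bystander: loose blue ceramic cup, 66 mm across at the rim, 65 mm high. Origin: centre of its underside.
Things that resemble listed ones, but are neither listed nor needed, are in the scene too. Of the things shaped like the stone_box, the brown one is meant.

How it is judged:
On the way:
1. the handle is being pushed through the middle of its turn by the hand (value of joint wheel between 2 and 4.6 rad and contact force between any of the fingers, the arm and handle above 0.2 N).
At the end, for the whole second after the job is handed in: the wheel has made one clockwise turn and rests with the handle back at the pointer within 0.12 rad (13 mm at the handle), the stone box stands upright on the pad within 22 mm of its centre, and the seal, jar and cup stand within 15 mm of where they were (value of joint wheel between 6.163 and 6.403 rad and velocity of joint wheel between -0.03 and 0.03 rad/s and horizontal distance between stone_box and pad below 0.022 m and height (world z) of stone_box between 0.051 and 0.06 m and angle between stone_box's own z axis and vertical below 0.06 rad and distance of each of seal, jar, cup from where it was at the start of the episode below 0.015 m and angle between each of seal, jar, cup's own z axis and vertical below 0.1 rad); the robot touches nothing.
It fails at once if the wheel is pushed the wrong way, or past the pointer after its turn, by more than 0.3 rad (value of joint wheel below -0.3 rad or value of joint wheel above 6.583 rad).
It fails at once if the handle is gripped or shoved hard (over 25 N) (contact force between any of the fingers, the arm and handle above 25 N).
It fails at once if the robot touches the stone box (contact force between any of the fingers, the arm and stone_box above 0.5 N).
It fails at once if the stone box is lifted or tipped (height (world z) of stone_box above 0.07 m or angle between stone_box's own z axis and vertical above 0.2 rad).
It fails at once if a bystander is moved, lifted or tipped (distance of any of seal, jar, cup from where it was at the start of the episode above 0.02 m or angle between any of seal, jar, cup's own z axis and vertical above 0.3 rad).
It also fails if it takes over 64 s, if anything falls off the work surface, if the arm or the gripper's body presses on something with over 40 N, if the wrist force passes 120 N, or if a joint passes its speed limit or range.

## Working session

There is one attempt and no reset: what is moved stays moved. The work goes in short steps, Python scripts to look and compute and a tool call to move; the robot and the scene stay as the last step left them, time stands still between calls to the robot, and variables do not carry over. Pictures are saved under pics/ and viewed, at most 10 in all, crops included, and the job is handed in when it is done.

Besides the shell and the picture viewer there is one more tool, called after ">>>" by a JSON object that holds its "method" and its "body". jog_arm: Moves the arm, as the interface text tells. Its arguments: {"type":"object","properties":{"commands":{"type":"array","items":{"type":"object","properties":{"travel":{"type":"array","items":{"type":"number"}},"rot":{"type":"array","items":{"type":"number"}},"claw":{"type":"number"}}}},"force":{"type":"number"}},"required":["commands"]}

```bash
mkdir -p pics; cat > h.py <<'E'
import numpy as np, cv2
from workcell import monitor, viewer, workorder
def ray(c,u,v):
    K=c["camera_matrix"];x=np.array([(u-K[0,2])/K[0,0],(v-K[1,2])/K[1,1]])
    d=x.copy()
    for _ in range(20): d=x/(1+c["k1"]*(d@d))
    R=np.array(c["R"]);return -R.T@np.array(c["t"]), R.T@np.array([d[0],d[1],1])
def onz(c,u,v,z):
    o,d=ray(c,u,v);return o+d*(z-o[2])/d[2]
def proj(c,X):
    p=np.array(c["R"])@np.array(X)+np.array(c["t"]);s=p[:2]/p[2];s=s*(1+c["k1"]*(s@s))
    K=c["camera_matrix"];return K[0,0]*s[0]+K[0,2],K[1,1]*s[1]+K[1,2]
def cam(n):
    c=viewer.read_camera(n)
    for k in("camera_matrix","R","t"):c[k]=np.array(c[k])
    return c
E
python3 - <<'E'
from h import *
for n in("top","side"):
    c=cam(n);cv2.imwrite(f"pics/{n}0.png",c["color"]);print(n,ray(c,320,200))
print(monitor.read_state())
E
```

```text
top (array([0.42152188, 0.00499964, 1.04466465]), array([ 0.14651628, -0.00640021, -0.98923958]))
side (array([0.40637079, 1.20163246, 0.84162012]), array([ 0.13174769, -0.81738563, -0.56129862]))
{'time': 0.1, 'q': array([-1.38692177e+00,  2.64703384e-01,  1.60524550e+00, -9.17350418e-06,
        1.27371330e+00, -3.69245603e-02]), 'joint_vel': array([ 4.98737953e-04, -3.85674067e-03, -3.44525005e-03, -6.05212740e-06,
        1.37114712e-03,  2.90007608e-04]), 'joint_torque': array([ 3.96837468e-04, -5.16706932e+01, -3.68589628e+01,  5.57161613e-06,
        6.29301067e-03,  1.58784422e-05]), 'tool_pos': array([ 0.14768812, -0.65796007,  0.23006495]), 'tcp_rot': array([-3.12041591e+00, -3.45903220e-01,  2.52209583e-04]), 'wrist_force': array([ 0.50095474, -0.02341655,  0.90468071]), 'torque': array([ 0.0479025 ,  0.00520952, -0.04246869]), 'grip_force': 0.0, 'width': 0.9961355926670238}
```

View pics/top0.png

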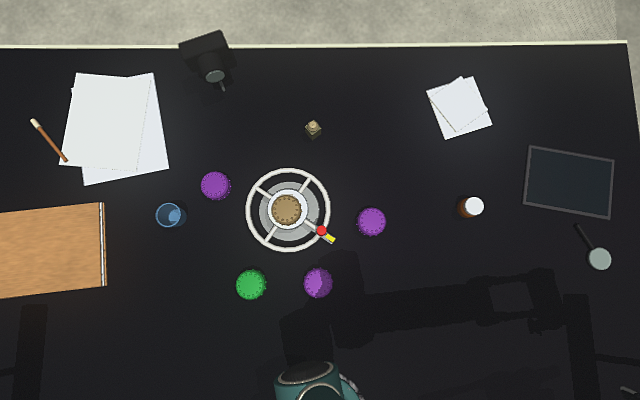

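View pics/side0.png

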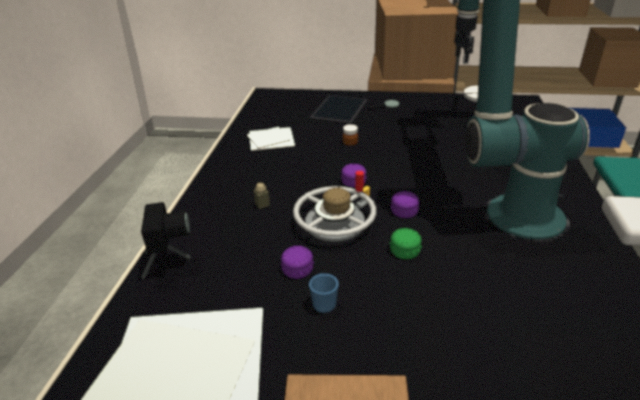

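The top view shows the turntable at (288,210) with the brown box (286,209) on its pad, the handle at (322,231) and the pointer at (329,238). The seal is at (313,128), the jar at (472,206) and the cup at (170,215). The lookalikes of the stone box are purple at (216,186), (372,222) and (318,283), and green at (250,284). The brown one on the pad is the one meant. The side view agrees, with the box at (337,200) and the handle at (359,180).

```bash
python3 - <<'E'
from h import *
T=cam("top");S=cam("side")
cv2.imwrite("pics/crop0.png",cv2.resize(T["color"][100:310,140:400],None,fx=3,fy=2.8,interpolation=cv2.INTER_CUBIC)[:,:800][:590])
def blob(c,lo,hi,box):
    h=cv2.cvtColor(c["color"],cv2.COLOR_BGR2HSV);m=cv2.inRange(h,lo,hi);k=np.zeros_like(m);x0,y0,x1,y1=box;k[y0:y1,x0:x1]=255
    m&=k;n,l,s,ce=cv2.connectedComponentsWithStats(m);i=1+np.argmax(s[1:,4]);return ce[i],s[i],(l==i)
# rim outline
g=cv2.cvtColor(T["color"],cv2.COLOR_BGR2GRAY)[155:265,235:340]
m=(g>110).astype(np.uint8)
cs,_=cv2.findContours(m,cv2.RETR_EXTERNAL,cv2.CHAIN_APPROX_NONE);q=max(cs,key=cv2.contourArea)
P=np.array([onz(T,a+235,b+155,.046)[:2] for a,b in q[:,0]])
w=np.ones(len(P),bool)
for _ in range(6):
    A=np.c_[2*P[w],np.ones(w.sum())];s=np.linalg.lstsq(A,(P[w]**2).sum(1),rcond=None)[0]
    C=s[:2];r=np.sqrt(s[2]+C@C);d=np.linalg.norm(P-C,axis=1);w=abs(d-r)<.004
print("wheel",C,"r(117)",r,w.mean())
for nm,c,lo,hi,z in[("redT",T,(0,150,120),(5,255,255),.12),("yelT",T,(22,120,100),(34,255,255),.05)]:
    ce,s,_=blob(c,lo,hi,(300,200,350,260));p=onz(c,*ce,z)[:2];print(nm,ce,s,p,np.linalg.norm(p-C),np.degrees(np.arctan2(*(p-C)[::-1])))
ce,s,mk=blob(S,(0,150,90),(8,255,255),(340,160,380,200));print("redS",ce,s)
# two-view: red centroid
c2,s2,_=blob(T,(0,150,120),(5,255,255),(300,200,350,260))
o,d=ray(T,*c2);o2,d2=ray(S,*ce);a=np.linalg.lstsq(np.c_[d,-d2],o2-o,rcond=None)[0];print("tri",o+a[0]*d,o2+a[1]*d2)
for nm,uv,z in[("box",(286,209),.103),("purpR",(372,222),.05),("purpB",(318,283),.05),("purpL",(216,186),.05),("green",(250,284),.05),("seal",(313,128),.06),("jar",(473,206),.06),("cup",(170,215),.05)]:
    p=onz(T,*uv,z)[:2];print(nm,p.round(3),np.linalg.norm(p-C).round(3))
print(proj(S,[*C,.055]),proj(S,[*C,.103]))
E
```

```text
wheel [0.54611698 0.08772877] r(117) 0.11493115785415835 0.9034749034749034
redT [321.08333333 229.84722222] [317 225  10  10  72] [ 0.48261338 -0.00253156] 0.11036138988589851 -125.12870372230208
yelT [329.8372093  237.55813953] [325 234  10   8  43] [ 0.46610058 -0.02636841] 0.13935850323096863 -125.04199320263749
redS [359.09375    181.94791667] [356 173   7  18  96]
tri [ 0.48485792 -0.00280826  0.08602724] [ 0.48267382 -0.00285633  0.08588333]
box [0.539 0.087] 0.007
purpR [ 0.506 -0.142] 0.233
purpB [0.347 0.007] 0.215
purpL [0.612 0.282] 0.206
green [0.348 0.187] 0.222
seal [0.77  0.015] 0.236
jar [ 0.545 -0.416] 0.504
cup [0.534 0.404] 0.316
(np.float64(334.18633352297877), np.float64(207.0981999305141)) (np.float64(333.93434135436524), np.float64(192.9002464972654))
```

View pics/crop0.png

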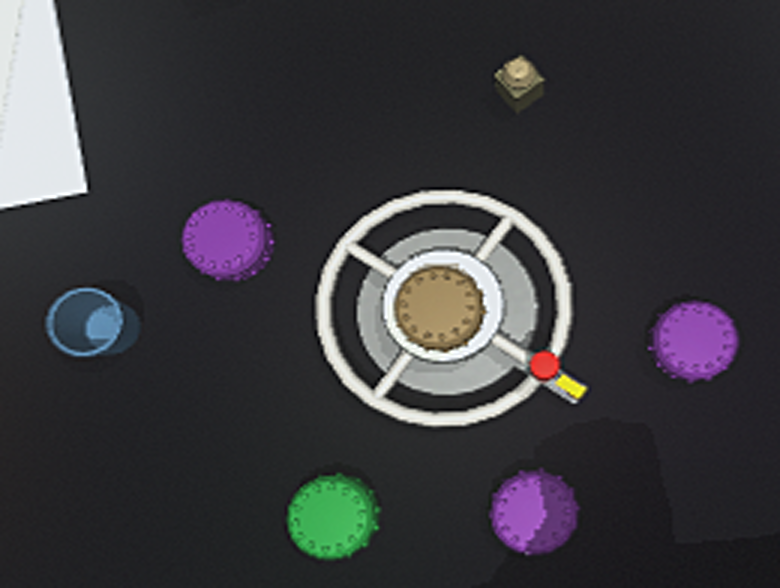

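The crop confirms it: the brown box stands on the white pad in the wheel, with the red handle beside the yellow pointer. The measured radii, 110 mm for the handle and 139 mm for the middle of the pointer, match the description. I will close the fingers and turn the tool so that the fingers' outer side faces the pushing direction at the end of the turn.

>>> {"method": "jog_arm", "body": {"commands": [{"rot": [0,0,-8.5],"claw": 255},{"rot": [0,0,-8.5],"claw": 255},{"rot": [0,0,-8.5],"claw": 255},{"rot": [0,0,-8.5],"claw": 255},{"rot": [0,0,-8.5],"claw": 255}]}}

```text
$.commands[0]: bad value
```

```bash
cat >> h.py <<'E'
from scipy.spatial.transform import Rotation as Ro
C=np.array([.546,.0875])
def polar(th,r=.109): return C+r*np.array([np.cos(np.radians(th)),np.sin(np.radians(th))])
def st():
    s=monitor.read_state();p=s["tool_pos"]-[*C,0]
    return s,Ro.from_rotvec(s["tcp_rot"]).as_matrix(),np.degrees(np.arctan2(p[1],p[0])),np.hypot(p[0],p[1])
E
python3 - <<'E'
from h import *
s,R,a,r=st();print(s["tool_pos"],s["q"],s["width"]);print(R.round(3))
for th in(-90,-95,-100):
    print(th,polar(th),(R.T@(np.r_[polar(th),.231]-s["tool_pos"])*1000).round(1))
E
```

```text
[ 0.14772379 -0.6581739   0.23046372] [-1.38691931e+00  2.64445308e-01  1.60482922e+00 -2.62845943e-05
  1.27372316e+00 -3.69057355e-02] 0.9996395652437489
[[ 0.976  0.219 -0.   ]
 [ 0.219 -0.976  0.001]
 [ 0.    -0.001 -1.   ]]
-90 [ 0.546  -0.0215] [ 5.28e+02 -5.34e+02  2.00e-01]
-95 [ 0.53650002 -0.02108522] [ 5.189e+02 -5.365e+02  2.000e-01]
-100 [ 0.52707235 -0.01984405] [ 5.099e+02 -5.398e+02  2.000e-01]
```

Every row needs all of its fields.

>>> {"method": "jog_arm", "body": {"commands": [{"travel": [0,0,0],"rot": [0,0,-8.5],"claw": 255},{"travel": [0,0,0],"rot": [0,0,-8.5],"claw": 255},{"travel": [0,0,0],"rot": [0,0,-8.5],"claw": 255},{"travel": [0,0,0],"rot": [0,0,-8.5],"claw": 255},{"travel": [0,0,0],"rot": [0,0,-8.5],"claw": 255}]}}

```text
time: 0.7
tool_pos: [0.1478, -0.6584, 0.2309]
tcp_rot: [-2.78, -1.463, -0.0]
wrist_force: [0.1, -0.2, 0.1]
width: 0.143
grip_force: 0.0
```

```bash
python3 - <<'E'
from h import *
s,R,a,r=st();print(s["tool_pos"],s["q"],s["width"]);print(R.round(3))
for th in(-90,-95,-100):
    print(th,polar(th),(R.T@(np.r_[polar(th),.231]-s["tool_pos"])*1000).round(1))
E
```

```text
[ 0.14779555 -0.65839295  0.23087537] [-1.38689354e+00  2.64163191e-01  1.60441946e+00  1.31996133e-05
  1.27368869e+00 -7.84807076e-01] 0.14342253276938222
[[ 0.566  0.824 -0.   ]
 [ 0.824 -0.566  0.001]
 [ 0.    -0.    -1.   ]]
-90 [ 0.546  -0.0215] [ 7.504e+02 -3.250e+01  3.000e-01]
-95 [ 0.53650002 -0.02108522] [ 7.454e+02 -4.060e+01  3.000e-01]
-100 [ 0.52707235 -0.01984405] [ 7.411e+02 -4.910e+01  3.000e-01]
```

>>> {"method": "jog_arm", "body": {"commands": [{"travel": [49.5,-2.9,0],"rot": [0,0,0],"claw": 255},{"travel": [49.5,-2.9,0],"rot": [0,0,0],"claw": 255},{"travel": [49.5,-2.9,0],"rot": [0,0,0],"claw": 255},{"travel": [49.5,-2.9,0],"rot": [0,0,0],"claw": 255},{"travel": [49.5,-2.9,0],"rot": [0,0,0],"claw": 255}]}}

```text
time: 1.2
tool_pos: [0.2779, -0.4454, 0.2311]
tcp_rot: [-2.785, -1.453, -0.0]
wrist_force: [0.5, -0.0, 0.2]
width: -0.0
grip_force: 0.0
```

>>> {"method": "jog_arm", "body": {"commands": [{"travel": [49.5,-2.9,0],"rot": [0,0,0],"claw": 255},{"travel": [49.5,-2.9,0],"rot": [0,0,0],"claw": 255},{"travel": [49.5,-2.9,0],"rot": [0,0,0],"claw": 255},{"travel": [49.5,-2.9,0],"rot": [0,0,0],"claw": 255},{"travel": [49.5,-2.9,0],"rot": [0,0,0],"claw": 255}]}}

```text
time: 1.7
tool_pos: [0.4074, -0.2339, 0.2314]
tcp_rot: [2.784, 1.454, 0.001]
wrist_force: [1.9, -0.6, 0.6]
width: 0.0
grip_force: 0.0
```

>>> {"method": "jog_arm", "body": {"commands": [{"travel": [49.5,-2.9,0],"rot": [0,0,0],"claw": 255},{"travel": [49.5,-2.9,0],"rot": [0,0,0],"claw": 255},{"travel": [49.5,-2.9,0],"rot": [0,0,0],"claw": 255},{"travel": [49.5,-2.9,0],"rot": [0,0,0],"claw": 255},{"travel": [49.5,-2.9,0],"rot": [0,0,0],"claw": 255}]}}

```text
time: 2.2
tool_pos: [0.537, -0.0224, 0.2314]
tcp_rot: [2.784, 1.455, 0.0]
wrist_force: [0.3, -1.0, -0.1]
width: 0.001
grip_force: 0.0
```

```bash
python3 - <<'E'
from h import *
s,R,a,r=st();print(s["tool_pos"],s["q"],s["width"],a,r);print(R.round(3))
E
```

```text
[ 0.53701611 -0.022385    0.23137072] [-8.78740200e-02  3.02890400e-03  1.89763540e+00 -2.11514415e-04
  1.24053176e+00  5.20057305e-01] 0.0010484906322291076 -94.67394569291476 0.11025163318187822
[[ 0.571  0.821  0.   ]
 [ 0.821 -0.571 -0.   ]
 [ 0.     0.    -1.   ]]
```

>>> {"method": "jog_arm", "body": {"commands": [{"travel": [0,0,35],"rot": [0,0,0],"claw": 255},{"travel": [0,0,35],"rot": [0,0,0],"claw": 255},{"travel": [0,0,35],"rot": [0,0,0],"claw": 255},{"travel": [0,0,35],"rot": [0,0,0],"claw": 255},{"travel": [0,0,17],"rot": [0,0,0],"claw": 255}]}}

```text
time: 2.7
tool_pos: [0.5336, -0.024, 0.0706]
tcp_rot: [-2.782, -1.453, 0.008]
wrist_force: [-0.7, 1.0, -0.4]
width: 0.001
grip_force: 0.0
```

```bash
cat > plan.py <<'E'
import sys
from h import *
# usage: plan.py step_deg n_calls : rows of tool-axis mm along the circle, from the measured pose
s,R,a,r=st();step=float(sys.argv[1]);n=int(sys.argv[2])
print("at",s["tool_pos"].round(4),"ang",round(a,1),"r",round(r,4),"F",s["wrist_force"].round(1),"t",s["time"])
p=s["tool_pos"][:2].copy();M=R[:2,:2]
for k in range(n):
    L=[]
    for j in range(5):
        a-=step;d=np.round(np.linalg.solve(M,polar(a)-p)*1000,0);p=p+M@d/1000;L.append([int(d[0]),int(d[1])])
    print(round(a,1),L)
E
python3 plan.py 2.6 1
```

```text
at [ 0.5336 -0.024   0.0706] ang -96.4 r 0.1122 F [-0.7  1.  -0.4] t 2.7
-109.4 [[1, -6], [-3, -4], [-1, -5], [-2, -5], [-1, -4]]
```

>>> {"method": "jog_arm", "body": {"commands": [{"travel": [0,-6,0],"rot": [0,0,0],"claw": 255},{"travel": [-1,-5,0],"rot": [0,0,0],"claw": 255},{"travel": [-1,-5,0],"rot": [0,0,0],"claw": 255},{"travel": [-2,-4,0],"rot": [0,0,0],"claw": 255},{"travel": [-1,-2,0],"rot": [0,0,0],"claw": 255}]}}

```text
time: 3.2
tool_pos: [0.5168, -0.016, 0.0762]
tcp_rot: [2.782, 1.453, 0.006]
wrist_force: [0.7, -0.1, 1.2]
width: 0.003
grip_force: 1.1
```

```bash
python3 plan.py 2.1 1; python3 - <<'E'
from h import *
a=cam("top")["color"][140:280,220:380];b=cam("side")["color"][130:270,250:440]
cv2.imwrite("pics/c1.png",np.hstack([cv2.resize(a,(400,350)),cv2.resize(b,(400,350))]))
E
```

```text
at [ 0.5168 -0.016   0.0762] ang -105.7 r 0.1075 F [ 0.7 -0.1  1.2] t 3.2
-116.2 [[-3, -3], [-1, -4], [-1, -4], [-1, -4], [0, -4]]
```

View pics/c1.png

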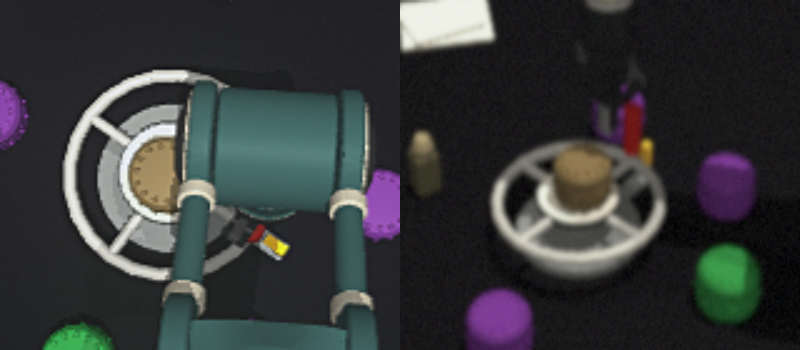

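The picture shows the closed dark fingers just behind the red handle, on the counter-clockwise side and clear of the box. Next I make contact slowly.

>>> {"method": "jog_arm", "body": {"commands": [{"travel": [-2,-3,0],"rot": [0,0,0],"claw": 255},{"travel": [-1,-3,0],"rot": [0,0,0],"claw": 255},{"travel": [-1,-4,0],"rot": [0,0,0],"claw": 255},{"travel": [-1,-5,0],"rot": [0,0,0],"claw": 255},{"travel": [0,-6,0],"rot": [0,0,0],"claw": 255}]}}

```text
time: 3.8
tool_pos: [0.4965, -0.0082, 0.0753]
tcp_rot: [2.784, 1.453, 0.004]
wrist_force: [3.6, 0.0, 4.3]
width: -0.004
grip_force: 2.5
```

```bash
python3 plan.py 4.5 3
```

```text
at [ 0.4965 -0.0082  0.0753] ang -117.4 r 0.1077 F [3.6 0.  4.3] t 3.8
-139.9 [[-2, -8], [0, -9], [0, -8], [2, -9], [2, -8]]
-162.4 [[2, -8], [3, -8], [4, -8], [4, -7], [5, -7]]
-184.9 [[6, -7], [6, -6], [6, -6], [7, -5], [7, -4]]
```

>>> {"method": "jog_arm", "body": {"commands": [{"travel": [-1,-8,0],"rot": [0,0,0],"claw": 255},{"travel": [0,-9,0],"rot": [0,0,0],"claw": 255},{"travel": [0,-8,0],"rot": [0,0,0],"claw": 255},{"travel": [2,-9,0],"rot": [0,0,0],"claw": 255},{"travel": [2,-8,0],"rot": [0,0,0],"claw": 255}]}}

```text
time: 4.3
tool_pos: [0.4628, 0.0185, 0.0751]
tcp_rot: [2.784, 1.454, 0.002]
wrist_force: [1.3, -1.0, 7.3]
width: 0.001
grip_force: 1.1
```

```bash
python3 plan.py 4.5 3
```

```text
at [0.4628 0.0185 0.0751] ang -140.3 r 0.1081 F [ 1.3 -1.   7.3] t 4.3
-162.8 [[2, -8], [3, -8], [4, -8], [4, -7], [5, -7]]
-185.3 [[6, -7], [6, -6], [6, -5], [7, -5], [7, -5]]
-207.8 [[8, -4], [8, -3], [8, -3], [8, -2], [9, -1]]
```

>>> {"method": "jog_arm", "body": {"commands": [{"travel": [2,-8,0],"rot": [0,0,0],"claw": 255},{"travel": [3,-8,0],"rot": [0,0,0],"claw": 255},{"travel": [4,-8,0],"rot": [0,0,0],"claw": 255},{"travel": [4,-7,0],"rot": [0,0,0],"claw": 255},{"travel": [5,-7,0],"rot": [0,0,0],"claw": 255}]}}

```text
time: 4.8
tool_pos: [0.4421, 0.055, 0.0751]
tcp_rot: [2.784, 1.454, 0.002]
wrist_force: [2.2, -1.9, 6.2]
width: 0.003
grip_force: 0.0
```

```bash
python3 plan.py 4.5 3;python3 - <<'E'
from h import *
a=cam("top")["color"][140:280,220:380];b=cam("side")["color"][130:270,250:440]
cv2.imwrite("pics/c2.png",np.hstack([cv2.resize(a,(400,350)),cv2.resize(b,(400,350))]));print(st()[0]["wrist_force"])
E
```

```text
at [0.4421 0.055  0.0751] ang -162.6 r 0.1089 F [ 2.2 -1.9  6.2] t 4.8
-185.1 [[5, -7], [6, -6], [7, -5], [7, -5], [7, -5]]
-207.6 [[8, -4], [7, -3], [9, -3], [8, -2], [8, -1]]
-230.1 [[9, -1], [8, 0], [9, 0], [8, 2], [9, 2]]
[1.85192652 0.72818349 7.63117555]
```

View pics/c2.png

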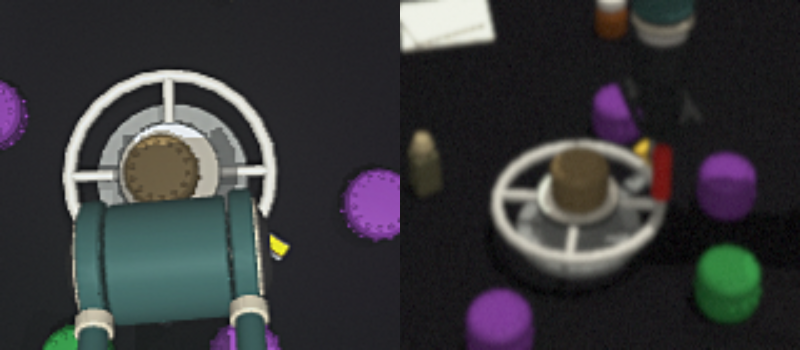

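The picture shows the wheel turned about 50°, with the red handle at the side view's right (660,172) ahead of the fingers. The box stands on the pad, so I continue.

>>> {"method": "jog_arm", "body": {"commands": [{"travel": [5,-7,0],"rot": [0,0,0],"claw": 255},{"travel": [6,-6,0],"rot": [0,0,0],"claw": 255},{"travel": [7,-5,0],"rot": [0,0,0],"claw": 255},{"travel": [7,-5,0],"rot": [0,0,0],"claw": 255},{"travel": [7,-5,0],"rot": [0,0,0],"claw": 255}]}}

```text
time: 5.4
tool_pos: [0.4358, 0.0977, 0.0734]
tcp_rot: [-2.784, -1.454, 0.004]
wrist_force: [-0.6, -1.4, -0.7]
width: -0.002
grip_force: 0.0
```

>>> {"method": "jog_arm", "body": {"commands": [{"travel": [8,-4,0],"rot": [0,0,0],"claw": 255},{"travel": [7,-3,0],"rot": [0,0,0],"claw": 255},{"travel": [9,-3,0],"rot": [0,0,0],"claw": 255},{"travel": [8,-2,0],"rot": [0,0,0],"claw": 255},{"travel": [8,-1,0],"rot": [0,0,0],"claw": 255}]}}

```text
time: 5.9
tool_pos: [0.4495, 0.1382, 0.0743]
tcp_rot: [-2.784, -1.455, 0.0]
wrist_force: [-0.6, -2.5, -0.1]
width: -0.0
grip_force: 0.0
```

```bash
python3 plan.py 4.5 3;cat > red.py <<'E'
from h import *
c=cam("side");h=cv2.cvtColor(c["color"],cv2.COLOR_BGR2HSV);m=cv2.inRange(h,(0,150,70),(8,255,255));m[:,:250]=0;m[:,440:]=0;m[:150]=0;m[260:]=0
n,l,s,ce=cv2.connectedComponentsWithStats(m)
if n>1:
    i=1+np.argmax(s[1:,4]);p=onz(c,*ce[i],.088)[:2]-C;print("handle side",ce[i],s[i],"ang",np.degrees(np.arctan2(p[1],p[0])),"r",np.hypot(*p))
for n,z in(("top",.103),("side",.103)):
    c=cam(n);h=cv2.cvtColor(c["color"],cv2.COLOR_BGR2HSV);m=cv2.inRange(h,(8,60,50),(22,200,200));u,v=map(int,proj(c,[*C,.09]));k=np.zeros_like(m);k[v-40:v+40,u-40:u+40]=255;m&=k
    q,l,s,ce=cv2.connectedComponentsWithStats(m)
    if q>1:
        i=1+np.argmax(s[1:,4]);print("box",n,s[i],(onz(c,*ce[i],z if n=="top" else .085)[:2]-C)*1000)
E
python3 red.py
```

```text
at [0.4495 0.1382 0.0743] ang 152.3 r 0.109 F [-0.6 -2.5 -0.1] t 5.9
129.8 [[9, -1], [8, 0], [9, 1], [8, 1], [8, 2]]
107.3 [[9, 3], [8, 3], [7, 4], [7, 4], [7, 5]]
84.8 [[7, 6], [6, 6], [6, 6], [5, 7], [4, 7]]
handle side [362.46625767 213.12883436] [359 202   9  23 163] ang 141.06411898102914 r 0.10746542239849725
box top [270 192  30  30 699] [-0.61981946  4.38739239]
box side [319 189  29  27 602] [ 0.61791998 15.47632861]
```

>>> {"method": "jog_arm", "body": {"commands": [{"travel": [9,-1,0],"rot": [0,0,0],"claw": 255},{"travel": [8,0,0],"rot": [0,0,0],"claw": 255},{"travel": [9,1,0],"rot": [0,0,0],"claw": 255},{"travel": [8,1,0],"rot": [0,0,0],"claw": 255},{"travel": [8,2,0],"rot": [0,0,0],"claw": 255}]}}

```text
time: 6.55
tool_pos: [0.4761, 0.1707, 0.0742]
tcp_rot: [-2.785, -1.454, 0.0]
wrist_force: [-1.0, -1.7, -0.1]
width: -0.002
grip_force: 0.0
```

>>> {"method": "jog_arm", "body": {"commands": [{"travel": [9,3,0],"rot": [0,0,0],"claw": 255},{"travel": [8,3,0],"rot": [0,0,0],"claw": 255},{"travel": [7,4,0],"rot": [0,0,0],"claw": 255},{"travel": [7,4,0],"rot": [0,0,0],"claw": 255},{"travel": [7,5,0],"rot": [0,0,0],"claw": 255}]}}

```text
time: 7.05
tool_pos: [0.5132, 0.1895, 0.074]
tcp_rot: [2.783, 1.454, -0.003]
wrist_force: [-2.7, -8.0, 1.3]
width: -0.002
grip_force: 0.0
```

```bash
python3 plan.py 4.5 3; python3 red.py
```

```text
at [0.5132 0.1895 0.074 ] ang 107.8 r 0.1072 F [-2.7 -8.   1.3] t 7.05
85.3 [[8, 4], [6, 6], [6, 6], [5, 7], [4, 7]]
62.8 [[4, 8], [4, 8], [2, 8], [3, 8], [1, 9]]
40.3 [[1, 8], [0, 9], [-1, 8], [-1, 9], [-2, 8]]
handle side [330.12041885 219.41361257] [325 208  11  24 191] ang 90.87462358720775 r 0.10357906124468692
box top [271 190  30  31 699] [3.23788361 0.9736359 ]
box side [318 192  13  22 154] [29.21200664 20.33789131]
```

>>> {"method": "jog_arm", "body": {"commands": [{"travel": [7,4,0],"rot": [0,0,0],"claw": 255},{"travel": [6,6,0],"rot": [0,0,0],"claw": 255},{"travel": [6,6,0],"rot": [0,0,0],"claw": 255},{"travel": [5,7,0],"rot": [0,0,0],"claw": 255},{"travel": [4,7,0],"rot": [0,0,0],"claw": 255}]}}

```text
time: 7.7
tool_pos: [0.5548, 0.1969, 0.0749]
tcp_rot: [-2.784, -1.454, -0.002]
wrist_force: [-2.1, -0.3, 3.5]
width: -0.001
grip_force: 0.9
```

```bash
python3 plan.py 4.5 3; python3 red.py
```

```text
at [0.5548 0.1969 0.0749] ang 85.4 r 0.1097 F [-2.1 -0.3  3.5] t 7.7
62.9 [[3, 8], [4, 8], [3, 8], [2, 8], [1, 9]]
40.4 [[1, 8], [0, 9], [0, 8], [-2, 9], [-1, 8]]
17.9 [[-3, 8], [-3, 8], [-4, 8], [-4, 7], [-5, 7]]
handle side [312.14197531 216.17283951] [307 206  11  22 162] ang 63.211866569429105 r 0.10515516578779396
box top [272 190  30  31 703] [ 3.90675032 -1.8553649 ]
box side [337 189   9  13  75] [-18.23292084 -20.11184496]
```

>>> {"method": "jog_arm", "body": {"commands": [{"travel": [3,8,0],"rot": [0,0,0],"claw": 255},{"travel": [4,8,0],"rot": [0,0,0],"claw": 255},{"travel": [3,8,0],"rot": [0,0,0],"claw": 255},{"travel": [2,8,0],"rot": [0,0,0],"claw": 255},{"travel": [1,9,0],"rot": [0,0,0],"claw": 255}]}}

```text
time: 8.35
tool_pos: [0.5954, 0.1838, 0.0752]
tcp_rot: [-2.784, -1.455, -0.002]
wrist_force: [-2.0, 1.2, 6.5]
width: -0.001
grip_force: 2.6
```

>>> {"method": "jog_arm", "body": {"commands": [{"travel": [1,8,0],"rot": [0,0,0],"claw": 255},{"travel": [0,9,0],"rot": [0,0,0],"claw": 255},{"travel": [0,8,0],"rot": [0,0,0],"claw": 255},{"travel": [-2,9,0],"rot": [0,0,0],"claw": 255},{"travel": [-1,8,0],"rot": [0,0,0],"claw": 255}]}}

```text
time: 8.85
tool_pos: [0.6292, 0.1581, 0.0752]
tcp_rot: [2.785, 1.454, 0.003]
wrist_force: [-1.2, 1.7, 4.2]
width: -0.001
grip_force: 0.9
```

```bash
python3 plan.py 4.5 3; python3 red.py
```

```text
at [0.6292 0.1581 0.0752] ang 40.3 r 0.1091 F [-1.2  1.7  4.2] t 8.85
17.8 [[-3, 8], [-3, 8], [-3, 8], [-5, 7], [-5, 7]]
-4.7 [[-5, 7], [-6, 6], [-7, 6], [-6, 5], [-8, 4]]
-27.2 [[-7, 4], [-8, 4], [-8, 2], [-8, 3], [-9, 1]]
handle side [292.84090909 206.59090909] [291 200   5  14  44] ang 27.406419565831992 r 0.11989307572237869
box top [274 191  30  31 686] [ 2.1867278  -7.00415011]
box side [319 185  29  28 645] [4.31562845 2.01598979]
```

>>> {"method": "jog_arm", "body": {"commands": [{"travel": [-3,8,0],"rot": [0,0,0],"claw": 255},{"travel": [-3,8,0],"rot": [0,0,0],"claw": 255},{"travel": [-3,8,0],"rot": [0,0,0],"claw": 255},{"travel": [-5,7,0],"rot": [0,0,0],"claw": 255},{"travel": [-5,7,0],"rot": [0,0,0],"claw": 255}]}}

```text
time: 9.5
tool_pos: [0.6492, 0.1212, 0.0752]
tcp_rot: [-2.784, -1.455, -0.003]
wrist_force: [0.6, 1.2, 5.9]
width: 0.001
grip_force: 1.0
```

>>> {"method": "jog_arm", "body": {"commands": [{"travel": [-5,7,0],"rot": [0,0,0],"claw": 255},{"travel": [-6,6,0],"rot": [0,0,0],"claw": 255},{"travel": [-7,6,0],"rot": [0,0,0],"claw": 255},{"travel": [-6,5,0],"rot": [0,0,0],"claw": 255},{"travel": [-8,4,0],"rot": [0,0,0],"claw": 255}]}}

```text
time: 10.0
tool_pos: [0.6526, 0.0784, 0.0736]
tcp_rot: [-2.784, -1.454, 0.001]
wrist_force: [0.1, 2.0, 0.8]
width: 0.005
grip_force: 0.0
```

```bash
python3 plan.py 4.5 3; python3 red.py
```

```text
at [0.6526 0.0784 0.0736] ang -4.9 r 0.107 F [0.1 2.  0.8] t 10.0
-27.4 [[-7, 6], [-7, 3], [-9, 3], [-8, 2], [-8, 1]]
-49.9 [[-9, 1], [-8, 0], [-9, 0], [-8, -2], [-9, -1]]
-72.4 [[-8, -3], [-8, -3], [-7, -4], [-8, -4], [-7, -5]]
handle side [303.2 191.4] [303 190   2   4   5] ang -13.605918680621473 r 0.09360592517257932
box side [320 185  30  28 610] [-0.54557317  2.71510078]
```

>>> {"method": "jog_arm", "body": {"commands": [{"travel": [-7,5,0],"rot": [0,0,0],"claw": 255},{"travel": [-7,3,0],"rot": [0,0,0],"claw": 255},{"travel": [-9,3,0],"rot": [0,0,0],"claw": 255},{"travel": [-8,2,0],"rot": [0,0,0],"claw": 255},{"travel": [-8,1,0],"rot": [0,0,0],"claw": 255}]}}

```text
time: 10.65
tool_pos: [0.6421, 0.0375, 0.0743]
tcp_rot: [2.785, 1.454, 0.0]
wrist_force: [0.1, 0.9, -0.7]
width: 0.002
grip_force: 0.0
```

>>> {"method": "jog_arm", "body": {"commands": [{"travel": [-9,1,0],"rot": [0,0,0],"claw": 255},{"travel": [-8,0,0],"rot": [0,0,0],"claw": 255},{"travel": [-9,0,0],"rot": [0,0,0],"claw": 255},{"travel": [-8,-2,0],"rot": [0,0,0],"claw": 255},{"travel": [-9,-1,0],"rot": [0,0,0],"claw": 255}]}}

```text
time: 11.15
tool_pos: [0.6156, 0.0039, 0.0744]
tcp_rot: [-2.785, -1.454, -0.001]
wrist_force: [1.2, 2.5, -0.6]
width: 0.001
grip_force: 0.0
```

```bash
python3 plan.py 4 2; python3 red.py
```

```text
at [0.6156 0.0039 0.0744] ang -50.2 r 0.1088 F [ 1.2  2.5 -0.6] t 11.15
-70.2 [[-7, -2], [-7, -3], [-7, -3], [-7, -4], [-6, -4]]
-90.2 [[-6, -5], [-6, -5], [-5, -5], [-5, -6], [-5, -6]]
handle side [322.6372549  180.17647059] [319 173   8  15 102] ang -63.22231349164375 r 0.09751607088649744
box top [292 195   7   3  14] [ 25.71422694 -21.75961919]
box side [322 186  29  27 615] [-4.92525092  4.1627014 ]
```

>>> {"method": "jog_arm", "body": {"commands": [{"travel": [-7,-2,0],"rot": [0,0,0],"claw": 255},{"travel": [-7,-3,0],"rot": [0,0,0],"claw": 255},{"travel": [-7,-3,0],"rot": [0,0,0],"claw": 255},{"travel": [-7,-4,0],"rot": [0,0,0],"claw": 255},{"travel": [-6,-4,0],"rot": [0,0,0],"claw": 255}]}}

```text
time: 11.8
tool_pos: [0.583, -0.0147, 0.0744]
tcp_rot: [-2.785, -1.454, -0.001]
wrist_force: [1.6, 4.6, -0.1]
width: 0.001
grip_force: 0.0
```

>>> {"method": "jog_arm", "body": {"commands": [{"travel": [-6,-5,0],"rot": [0,0,0],"claw": 255},{"travel": [-6,-5,0],"rot": [0,0,0],"claw": 255},{"travel": [-5,-5,0],"rot": [0,0,0],"claw": 255},{"travel": [-4,-5,0],"rot": [0,0,0],"claw": 255},{"travel": [-2,-3,0],"rot": [0,0,0],"claw": 255}]}}

```text
time: 12.3
tool_pos: [0.5517, -0.0201, 0.0753]
tcp_rot: [2.784, 1.454, 0.003]
wrist_force: [2.5, 2.3, 5.3]
width: 0.001
grip_force: 1.5
```

```bash
python3 plan.py 2.5 2; python3 red.py; python3 - <<'E'
from h import *
print(proj(cam("side"),[*polar(-125,.11),.089]), proj(cam("top"),[*polar(-125,.11),.12]))
E
```

```text
at [ 0.5517 -0.0201  0.0753] ang -87.0 r 0.1077 F [2.5 2.3 5.3] t 12.3
-99.5 [[-4, -3], [-3, -4], [-2, -4], [-2, -4], [-2, -4]]
-112.0 [[-2, -5], [-2, -4], [-2, -5], [-1, -4], [-1, -5]]
handle side [347.91489362 178.75531915] [344 169   8  19  94] ang -106.14674968925007 r 0.10588550980425013
box top [272 195  22  31 514] [-7.8547895   5.74972683]
box side [322 186  30  28 638] [-7.8161153  6.1153957]
(np.float64(359.02256768057777), np.float64(181.0858493542449)) (np.float64(321.11138133996934), np.float64(229.72995033642974))
```

>>> {"method": "jog_arm", "body": {"commands": [{"travel": [-4,-3,0],"rot": [0,0,0],"claw": 255},{"travel": [-3,-4,0],"rot": [0,0,0],"claw": 255},{"travel": [-2,-4,0],"rot": [0,0,0],"claw": 255},{"travel": [-2,-4,0],"rot": [0,0,0],"claw": 255},{"travel": [-1,-3,0],"rot": [0,0,0],"claw": 255}]}}

```text
time: 13.05
tool_pos: [0.53, -0.0204, 0.0753]
tcp_rot: [2.783, 1.454, 0.002]
wrist_force: [1.3, 0.5, 6.4]
width: 0.0
grip_force: 2.0
```

```bash
python3 plan.py 1.5 1; cat >> red.py <<'E'
c=cam("top");h=cv2.cvtColor(c["color"],cv2.COLOR_BGR2HSV);m=cv2.inRange(h,(0,150,120),(5,255,255));m[:,:230]=0;m[:,350:]=0;m[:150]=0;m[265:]=0
n,l,s,ce=cv2.connectedComponentsWithStats(m)
if n>1:
    i=1+np.argmax(s[1:,4]);p=onz(c,*ce[i],.12)[:2]-C;print("handle top",ce[i],s[i],"ang",np.degrees(np.arctan2(p[1],p[0])),"r",np.hypot(*p))
E
python3 red.py
```

```text
at [ 0.53   -0.0204  0.0753] ang -98.4 r 0.109 F [1.3 0.5 6.4] t 13.05
-105.9 [[-1, -3], [-1, -2], [-1, -3], [-1, -2], [-1, -3]]
handle side [356.         180.97938144] [353 171   8  19  97] ang -120.61696729736583 r 0.10631500441205691
box top [272 195  23  31 549] [-8.87610253  6.07940761]
box side [322 187  30  27 640] [-7.39028038  8.22436109]
handle top [324.8        227.56666667] [321 224   7   7  30] ang -120.16233425119702 r 0.11504882771142752
```

>>> {"method": "jog_arm", "body": {"commands": [{"travel": [0,-2,0],"rot": [0,0,0],"claw": 255},{"travel": [-1,-2,0],"rot": [0,0,0],"claw": 255},{"travel": [0,-2,0],"rot": [0,0,0],"claw": 255},{"travel": [0,0,0],"rot": [0,0,0],"claw": 255},{"travel": [0,0,0],"rot": [0,0,0],"claw": 255}]}}

```text
time: 13.75
tool_pos: [0.5244, -0.0178, 0.0752]
tcp_rot: [2.783, 1.454, 0.001]
wrist_force: [1.1, 0.5, 7.7]
width: -0.003
grip_force: 2.0
```

```bash
python3 plan.py 1 1;python3 red.py; python3 - <<'E'
from h import *
a=cam("top")["color"][180:270,260:363];b=cam("side")["color"][150:240,285:388]
cv2.imwrite("pics/c3.png",np.hstack([cv2.resize(a,(400,350),interpolation=2),cv2.resize(b,(400,350),interpolation=2)]))
E
```

```text
at [ 0.5244 -0.0178  0.0752] ang -101.6 r 0.1075 F [1.1 0.5 7.7] t 13.75
-106.6 [[-2, -1], [-1, -2], [0, -2], [-1, -2], [-1, -1]]
handle side [358.         181.56122449] [355 172   8  19  98] ang -124.1327690290117 r 0.10730134502506404
box top [272 195  21  31 507] [-9.14700037  7.96860013]
box side [322 187  30  27 631] [-7.45160315  8.67658301]
handle top [323.69230769 229.76923077] [320 227   7   6  26] ang -123.23664423210057 r 0.11548276190822991
```

View pics/c3.png

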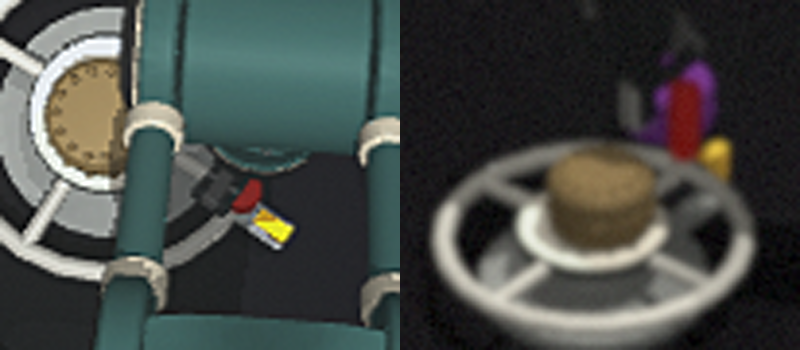

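The picture shows the red handle nearly at the yellow pointer, about 1.8° short (side x 358.0 against 359.1 at the start). I nudge it 3 mm more and back off.

>>> {"method": "jog_arm", "body": {"commands": [{"travel": [0,-2,0],"rot": [0,0,0],"claw": 255},{"travel": [0,-1,0],"rot": [0,0,0],"claw": 255},{"travel": [0,0,0],"rot": [0,0,0],"claw": 255},{"travel": [1,4,0],"rot": [0,0,0],"claw": 255},{"travel": [2,10,0],"rot": [0,0,0],"claw": 255}]}}

```text
time: 14.55
tool_pos: [0.5335, -0.0213, 0.075]
tcp_rot: [-2.784, -1.455, 0.004]
wrist_force: [-2.3, 0.5, 9.3]
width: 0.002
grip_force: 0.0
```

```bash
python3 plan.py 1 1;python3 red.py
```

```text
at [ 0.5335 -0.0213  0.075 ] ang -96.5 r 0.1096 F [-2.3  0.5  9.3] t 14.55
-101.5 [[0, -2], [-1, -2], [-1, -1], [-1, -2], [-1, -2]]
handle side [355.67010309 181.3814433 ] [352 172   8  18  97] ang -120.88959841894187 r 0.10393191493155694
box top [272 195  23  31 566] [-8.5458819   4.60122201]
box side [322 186  30  28 629] [-7.45297219  7.7799723 ]
handle top [325.36111111 225.69444444] [322 222   7   8  36] ang -117.74824050562712 r 0.11408622135752124
```

The handle came back with the fingers. The upward force of 9 N suggests that the finger linkage leans on the handle's top. I raise the tool 25 mm so that only the fingertips reach the handle.

>>> {"method": "jog_arm", "body": {"commands": [{"travel": [0,0,-5],"rot": [0,0,0],"claw": 255},{"travel": [0,0,-10],"rot": [0,0,0],"claw": 255},{"travel": [0,0,-10],"rot": [0,0,0],"claw": 255},{"travel": [0,0,0],"rot": [0,0,0],"claw": 255},{"travel": [0,0,0],"rot": [0,0,0],"claw": 255}]}}

```text
time: 15.25
tool_pos: [0.5352, -0.0211, 0.0998]
tcp_rot: [2.784, 1.454, 0.001]
wrist_force: [-0.2, 0.2, -0.4]
width: 0.006
grip_force: 0.0
```

```bash
python3 plan.py 1 1;python3 red.py; python3 - <<'E'
from h import *
a=cam("top")["color"][180:270,260:363];b=cam("side")["color"][130:220,305:408]
cv2.imwrite("pics/c4.png",np.hstack([cv2.resize(a,(400,350),interpolation=2),cv2.resize(b,(400,350),interpolation=2)]))
E
```

```text
at [ 0.5352 -0.0211  0.0998] ang -95.7 r 0.1091 F [-0.2  0.2 -0.4] t 15.25
-100.7 [[-1, -2], [-1, -1], [-1, -2], [0, -2], [-1, -2]]
handle side [354.93181818 180.77272727] [352 171   7  19  88] ang -118.88201269124754 r 0.10547094596588781
box top [272 195  22  31 530] [-8.21040112  6.20275597]
box side [322 186  30  28 631] [-7.44299721  7.92323993]
handle top [325.16666667 225.42857143] [321 221   8   9  42] ang -117.55763298585917 r 0.11334855280919147
```

View pics/c4.png

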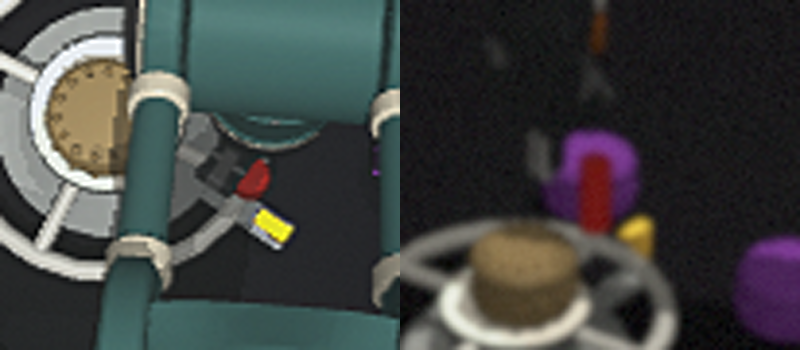

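The handle is now free, with zero force, about 6° short of the pointer. I push again at this height.

>>> {"method": "jog_arm", "body": {"commands": [{"travel": [-2,-5,0],"rot": [0,0,0],"claw": 255},{"travel": [-2,-5,0],"rot": [0,0,0],"claw": 255},{"travel": [-2,-5,0],"rot": [0,0,0],"claw": 255},{"travel": [-2,-4,0],"rot": [0,0,0],"claw": 255},{"travel": [-1,-2,0],"rot": [0,0,0],"claw": 255}]}}

```text
time: 16.05
tool_pos: [0.5122, -0.0164, 0.0993]
tcp_rot: [2.784, 1.454, 0.0]
wrist_force: [2.3, -0.2, -1.4]
width: 0.001
grip_force: 0.9
```

```bash
python3 plan.py 1 1;python3 red.py
```

```text
at [ 0.5122 -0.0164  0.0993] ang -108.0 r 0.1093 F [ 2.3 -0.2 -1.4] t 16.05
-113.0 [[0, -2], [-1, -2], [0, -2], [-1, -1], [0, -2]]
handle side [357.93814433 181.65979381] [354 172   9  19  97] ang -124.2388038730174 r 0.10676098176594297
box top [272 195  20  31 448] [-9.3480119 10.4945393]
box side [322 186  29  28 631] [-7.26109561  8.4353113 ]
handle top [323.8 231.8] [323 231   3   3   5] ang -125.24980465814717 r 0.11850400289701164
```

Contact is clean now, with no vertical force. I push 3 mm more, then back off.

>>> {"method": "jog_arm", "body": {"commands": [{"travel": [0,-2,0],"rot": [0,0,0],"claw": 255},{"travel": [0,-1,0],"rot": [0,0,0],"claw": 255},{"travel": [0,0,0],"rot": [0,0,0],"claw": 255},{"travel": [1,5,0],"rot": [0,0,0],"claw": 255},{"travel": [3,12,0],"rot": [0,0,0],"claw": 255}]}}

```text
time: 16.75
tool_pos: [0.526, -0.021, 0.099]
tcp_rot: [-2.784, -1.454, 0.002]
wrist_force: [0.7, -0.7, 0.7]
width: -0.001
grip_force: 0.0
```

```bash
python3 plan.py 1 1;python3 red.py
```

```text
at [ 0.526 -0.021  0.099] ang -100.4 r 0.1103 F [ 0.7 -0.7  0.7] t 16.75
-105.4 [[0, -2], [0, -2], [-1, -2], [-1, -2], [0, -1]]
handle side [358.72916667 182.10416667] [355 173   9  18  96] ang -126.01724994533885 r 0.10636170239843604
box top [272 195  23  31 550] [-8.66214326  5.97352046]
box side [322 187  30  27 628] [-7.41883275  9.01395606]
handle top [323.22222222 230.55555556] [320 227   6   7  27] ang -124.37720157721121 r 0.11556090920101181
```

The handle stayed put. I lift clear and move aside for an unobstructed check.

>>> {"method": "jog_arm", "body": {"commands": [{"travel": [0,0,-20],"rot": [0,0,0],"claw": 255},{"travel": [0,0,-40],"rot": [0,0,0],"claw": 255},{"travel": [0,0,-40],"rot": [0,0,0],"claw": 255},{"travel": [0,0,-40],"rot": [0,0,0],"claw": 255},{"travel": [-40,0,0],"rot": [0,0,0],"claw": 255}]}}

```text
time: 17.45
tool_pos: [0.5092, -0.0527, 0.2467]
tcp_rot: [2.776, 1.457, 0.018]
wrist_force: [0.9, -0.9, 1.0]
width: -0.0
grip_force: 0.0
```

>>> {"method": "jog_arm", "body": {"commands": [{"travel": [-45,0,0],"rot": [0,0,0],"claw": 255},{"travel": [-45,0,0],"rot": [0,0,0],"claw": 255},{"travel": [-45,0,0],"rot": [0,0,0],"claw": 255},{"travel": [-45,0,0],"rot": [0,0,0],"claw": 255},{"travel": [-45,0,0],"rot": [0,0,0],"claw": 255}]}}

```text
time: 17.95
tool_pos: [0.3736, -0.2395, 0.2393]
tcp_rot: [-2.784, -1.455, -0.0]
wrist_force: [0.6, -0.5, 0.1]
width: 0.003
grip_force: 0.0
```

```bash
python3 plan.py 1 1;python3 red.py; python3 - <<'E'
from h import *
cv2.imwrite("pics/c5.png",cam("top")["color"])
E
```

```text
at [ 0.3736 -0.2395  0.2393] ang -117.8 r 0.3697 F [ 0.6 -0.5  0.1] t 17.95
-122.8 [[259, -34], [-1, -2], [0, -2], [0, -1], [0, -2]]
handle side [358.68932039 181.62135922] [355 172   9  19 103] ang -125.06448521955323 r 0.10833066780908558
box top [272 195  30  31 700] [-8.80576685 -1.04996094]
box side [322 187  29  27 609] [-6.91936745  9.3022922 ]
handle top [321.40789474 229.38157895] [317 225  10  10  76] ang -124.40584789217904 r 0.1101329939880499
```

View pics/c5.png

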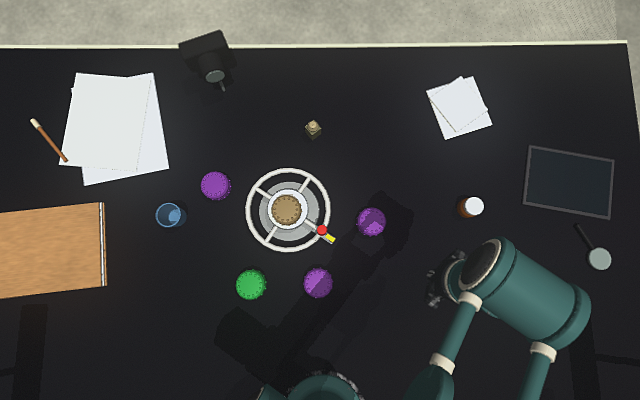

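The handle is back at (321.4,229.4), within 0.7° of its start at (321.1,229.8). The box is on its pad, 9 mm off centre against 7 mm at the start. The seal, jar and cup have not moved, and the arm is clear, so I hand in.

```bash
python3 -c "
from h import *
print(workorder.finish_job())"
```

```text
the job is handed in; nothing more can be done
None
```

I pushed the wheel one full clockwise turn and handed the job in: the handle rests within about 1° of its start at the pointer, the box is on its pad about 9 mm off centre, and the arm is clear; near the end the handle stuck to the fingers and came back about 6° until I raised the tool and pushed again.

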